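# Load the flat wagon of the show train

### The job

Load the flat wagon of the model train for the show: stand the large packing case in the middle bay of the deck with the small case centred on top of it, the empty cable reel standing upright in the bay between the large case and the engine, and the tank on its saddles in the other end bay, next to the open wagon. Put each load in the middle of its bay, the cases and the tank lying lengthwise with the wagon, and leave the paint tin that stands among the loads where it is.

Things in the scene. Friction and masses are not known exactly. Their poses are not given: they have to be found in the camera images.
- wagon: Flat wagon with bare dark deck, fixed on a black board (90 x 680 mm, 8 mm high). Origin on the table (z = 0) under mid-deck; y runs along the train (about world y), x across, z up. Deck 70 mm (x) by 290 mm (y), top at z = 40 mm; cross battens 4 mm high, 4 mm thick at y = -141, -46, 46, 141 mm part it into three bays: middle bay centre y = 0, end bays y = +93.5 and -93.5 mm.
- engine: Red shunting engine with a cab at one end of it, 64 mm wide, 168 mm long, top 77 mm above the table, fixed on the same board in line with the flat wagon, at one end of it or the other (centre at wagon y = +240 or -240 mm). Origin on the table under its centre.
- open_wagon: Grey open-topped wagon with low sides, 68 mm wide, 168 mm long, top 58 mm above the table, fixed on the board at the other end of the flat wagon from the engine (240 mm from centre to centre). Origin on the table under its centre.
- large_case: Large wooden packing case, 48 mm (x) by 64 mm (y, its long side) by 40 mm high, about 90 g. Origin at the centre of its underside, z up; grip it across x. Starts anywhere in the row of five things on the table, any order.
- small_case: Small wooden packing case, 30 mm (x) by 44 mm (y, its long side) by 24 mm high, about 30 g. Origin at the centre of its underside, z up; grip it across x. Starts anywhere in the row of five things on the table, any order.
- reel: Empty wooden cable reel standing on one of its flanges, axis upright: two 50 mm discs, 6 mm thick, on a 30 mm core, 36 mm high in all, about 50 g. Origin at the centre of its underside, z up; round, can be gripped across the discs in any direction. Starts anywhere in the row of five things on the table, any order.
- tank: Grey steel tank lying on two dark saddles: a cylinder 44 mm in diameter, 70 mm long, along y, centre line 28 mm above the saddles' foot; top 50 mm high, small dome to 56 mm; about 90 g. Origin at the underside's centre, between the saddles, z up; grip it across x. Starts anywhere in the row of five things on the table, any order.
- tin: Bare steel paint tin, 38 mm diameter, 46 mm high, standing in the row among the loads; not to be moved. Origin at the centre of its underside.
Things that resemble listed ones, but are neither listed nor needed, are in the scene too. Leave any blue or red look-alike of the tank alone.

How it is judged:
By the outcome, as a careful person would: the job done as asked, in the order asked, and still so for the second after the job is handed in, with the robot touching nothing.
It also fails if it takes over 99 s, if anything falls off the work surface, if the arm or the gripper's body presses on something with over 40 N, if the wrist force passes 120 N, or if a joint passes its speed limit or range.

### The arm

A 6-joint arm with a two-finger parallel gripper is mounted at the origin on the work surface. World frame = base frame: x ahead of the robot, y to its left, z up, the work surface at z = 0. Lengths are in m, angles in rad, forces in N, time in s.
With the tool pointing down it reaches from about 0.375 to 0.925 m from the base axis. Payload 5.7 kg.
Tool frame: the origin (TCP) lies on the centre line of the jaws, within the pads' length; the fingertips stand 19 mm ahead of it and the grasp point (between the pads) is the TCP (ctrl.finger_overhang is the distance from the TCP to the fingertips, in m); z points along the fingers, y is the direction in which the jaws open and shut (so a half turn about z gives the same grasp; the last joint's range is limited). The gripper opens to 88 mm and grips with 3 to 60 N. Pads are 20 mm wide; open, the fingers measure 115 mm over their backs; the gripper's body (75 mm by 178 mm) begins 61 mm behind the grasp point.
Start: joints at [1.006, 0.359, 1.51, -0, 1.272, -0.115], TCP at [0.261, 0.54, 0.242] pointing down, gripper open.
Joint ranges: [-2.97, 2.97], [-1.01, 2.36], [0.21, 2.38], [-0.96, 4.11], [0.2, 2.71], [-2.98, 2.98]. Speed limits (rad/s): [2.39, 2.39, 3.14, 3.14, 3.14, 3.14].

### API

Orientations are given as a 3x3 rotation matrix whose columns are the frame's x, y, z axes.
In Python, from rig import ctrl gives the robot as it stands.
- The arm moves only by the tool step_arm, never from a script. Its argument "motion" is text: rows parted by semicolons, each of 5 numbers parted by spaces: the opening, from 0 (shut) to 1 (fully open), then the shift along the tool's x, y, z in mm, then the turn about the tool's z in degrees. In form: jaw x y z yaw; .... A call has 1 to 12 rows; each row is the pose to reach, as a shift and turn from the pose measured when the call began, along the tool's axes at that moment; what a row does not reach only later rows make up. A row lasts 1/12 s, in which the tool goes at most 41.7 mm and 7.16 degrees, less where a joint would pass 70% of its speed; a pose out of reach is approached as far as the arm can. A call with a gripper value outside its range is refused whole. The fingers move at their own pace and stop on an object; "grip_force" is the grip in N (left out, the last holds). Time passes only in rows, so rows that repeat a pose let the fingers close. It gives the time, the measured TCP pose, the force and the opening at its end, in the units of the state.
- ctrl.read_state(): the state, without advancing time (a new reading comes with each control period).
- ctrl.read_camera(name): name is "scene" or "top"; returns (picture, depth): 480x640x3 uint8, red, green, blue; 480x640 float32, m along the optical axis (not along the pixel's ray), 0 where there is no reading.
- ctrl.camera_params(name): a dict with "mtx" (3x3 intrinsics, pixels), "k1" (the pictures are not rectified: a ray, as slopes to the right and down, at radius r is drawn at 1 + k1 r^2 times it, then the intrinsics apply), "rvec" (rotation vector, rad) and "tvec" (3), from world to camera coordinates, as OpenCV has them. Camera axes: x right, y down, z forward; pixel columns grow to the right and rows downward; lengths in m; the calibration is good to about 2 mm. A picture is of the moment at which its call begins. camera_params takes no time and is no camera call.
- ctrl.finish_job(): hands the job in, once; it reports no verdict.
The state is a dict: "t": time; "joint_pos": joint angles; "joint_vel": joint speeds; "joint_torque": joint torques, N m; "tool_pos": TCP position; "ee_rot": TCP orientation; "wrist_force": force on the tool from outside, world axes, zero at the start; "ft_torque": the same for the moment, N m; "opening": finger opening in m.
Only numpy, scipy, OpenCV 4.12 (cv2) and the standard library are available. Lean on these libraries where they do the work, as an engineer would, in place of code of your own. Each camera call takes 0.05 s, during which the arm holds its last target.

## Working session

There is one attempt and no reset: what is moved stays moved. The work goes in short steps, Python scripts to look and compute and a tool call to move; the robot and the scene stay as the last step left them, time stands still between calls to the robot, and variables do not carry over. Pictures are saved under pics/ and viewed, and the job is handed in when it is done.

Besides the shell and the picture viewer there is one more tool, called after "Call:" by a JSON object that holds its "fn" and its "kwargs", one argument or row to a line. step_arm: Moves the arm, as the interface text tells. Its arguments: {"type":"object","properties":{"motion":{"type":"string"},"grip_force":{"type":"number"}},"required":["motion"]}

```bash
mkdir -p pics; ls; cat > h.py <<'E'
import numpy as np, cv2
from rig import ctrl
def grab(tag):
    out={}
    for n in ("scene","top"):
        im,d=ctrl.read_camera(n); np.savez(f"{tag}_{n}.npz",im=im,d=d); cv2.imwrite(f"pics/{tag}_{n}.png",im[:,:,::-1])
def load(tag,n):
    z=np.load(f"{tag}_{n}.npz"); return z["im"],z["d"]
def rays(n,px):
    p=ctrl.camera_params(n); px=np.asarray(px,float).reshape(-1,1,2)
    K=np.array(p["mtx"]);k=np.array([p["k1"],0,0,0,0],float)
    u=cv2.undistortPointsIter(px,K,k,None,None,(3,50,1e-10)).reshape(-1,2)
    R=cv2.Rodrigues(np.array(p["rvec"],float))[0];t=np.array(p["tvec"],float).ravel()
    d=np.c_[u,np.ones(len(u))]@R; c=-R.T@t
    return c,d
def onplane(n,px,z):
    c,d=rays(n,px); s=(z-c[2])/d[:,2]; return c+d*s[:,None]
def cloud(n,dep):
    v,u=np.mgrid[:480,:640]; c,d=rays(n,np.c_[u.ravel(),v.ravel()])
    P=c+d*dep.ravel()[:,None]; P[dep.ravel()==0]=np.nan
    return P.reshape(480,640,3)
E
python3 - <<'E'
from h import *
grab("a")
for n in("scene","top"):
    p=ctrl.camera_params(n);print(n,p); print(rays(n,[[320,240]]))
s=ctrl.read_state();print(s["t"],s["tool_pos"],s["ee_rot"],s["opening"])
E
```

```text
pics
scene {'mtx': array([[536.40734588,   0.        , 316.02532864],
       [  0.        , 536.40734588, 230.75444549],
       [  0.        ,   0.        ,   1.        ]]), 'k1': -0.07714181738574528, 'rvec': array([ 2.33413015,  1.01420728, -0.35613662]), 'tvec': array([-0.38580131, -0.24470772,  1.41375842])}
(array([ 1.0342508 , -0.40466257,  0.98691988]), array([[-0.43021896,  0.38676449, -0.81589024]]))
top {'mtx': array([[618.21582977,   0.        , 322.59742106],
       [  0.        , 618.21582977, 247.51298197],
       [  0.        ,   0.        ,   1.        ]]), 'k1': -0.07214597275455335, 'rvec': array([ 2.14873676, -2.16491009,  0.16280886]), 'tvec': array([0.05208937, 0.5364596 , 1.01544208])}
(array([0.39331114, 0.06307797, 1.07840268]), array([[ 0.14851729, -0.01015031, -0.98894132]]))
0.1 [0.26055266 0.53980902 0.240879  ] [[-9.00527121e-01  4.34798912e-01 -9.00543677e-04]
 [ 4.34799801e-01  9.00526030e-01 -1.41531564e-03]
 [ 1.95585322e-04 -1.66608633e-03 -9.99998593e-01]] 0.08798640048061802
```

View pics/a_scene.png

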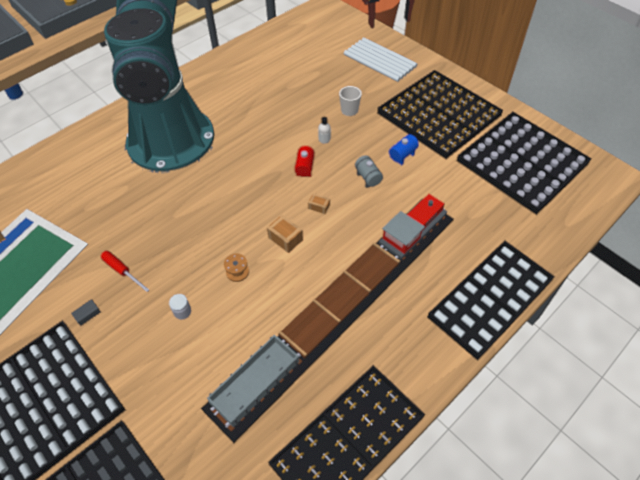

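View pics/a_top.png

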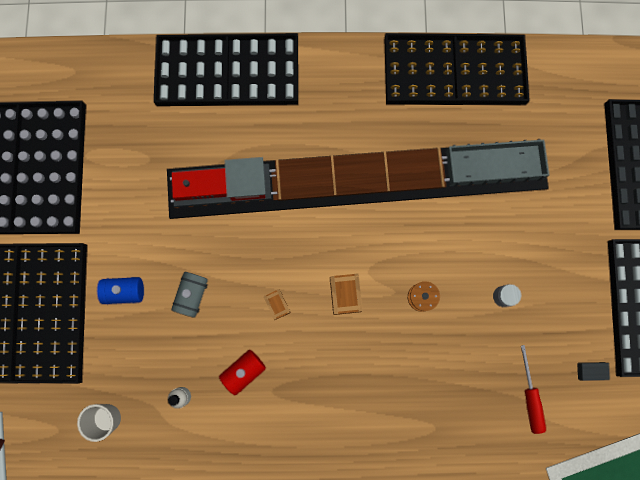

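The row, in the top view: grey tank (190,294), small case (277,304), large case (345,294), reel (423,296) and tin (508,295). Blue (120,290) and red (242,372) are the tank look-alikes. The engine is at the left, which is +y, so the reel goes in the +y bay and the tank in the −y bay.

```bash
python3 - <<'E'
from h import *
im,d=load("a","top"); P=cloud("top",d)
print("table z", np.nanmedian(P[250:270,200:480,2]))
z=P[...,2]
def comp(u,v,w,zlo):
    m=np.zeros((480,640),bool); m[v-w:v+w,u-w:u+w]=True
    return m&(z>zlo)
for name,u,v,zt in [("tank",190,294,.05),("small",277,304,.024),("large",345,294,.04),("reel",423,296,.036),("tin",508,295,.046)]:
    mm=comp(u,v,32,zt*0.75 if name!="tank" else .03).astype(np.uint8)
    c=max(cv2.findContours(mm,0,1)[0],key=cv2.contourArea)
    m=cv2.drawContours(np.zeros((480,640),np.uint8),[c],-1,1,-1)>0
    zm=np.nanpercentile(z[m],[50,90])
    h=onplane("top",c.reshape(-1,2),zt)[:,:2]
    r=cv2.minAreaRect((h*1000).astype(np.float32))
    print(name,m.sum(),"z",zm.round(4),"rect",np.round(r[0],1),np.round(r[1],1),round(r[2],1),cv2.boxPoints(r).round(0).tolist())
# deck
hsv=cv2.cvtColor(im,cv2.COLOR_RGB2HSV)
print(im[175,300],im[175,333],im[175,360],z[175,300],z[250,300],im[175,278:284].tolist())
cv2.imwrite("pics/deck.png",cv2.resize(im[130:225,160:560,::-1],None,fx=2,fy=2,interpolation=cv2.INTER_CUBIC))
cv2.imwrite("pics/row.png",cv2.resize(im[260:330,80:540,::-1],None,fx=1.7,fy=1.7,interpolation=cv2.INTER_CUBIC))
E
```

```text
table z -2.205042722058792e-05
tank 1049 z [0.0464 0.0518] rect [458.1 270.8] [43.6 69.7] 72.6 [[418.0, 260.0], [485.0, 240.0], [498.0, 281.0], [431.0, 302.0]]
small 466 z [0.0241 0.0267] rect [442.3 127.6] [44.2 30.4] 25.3 [[416.0, 132.0], [429.0, 104.0], [469.0, 123.0], [456.0, 151.0]]
large 1103 z [0.04   0.0424] rect [458.3   9.8] [64.2 48.9] 5.3 [[424.0, 31.0], [429.0, -18.0], [493.0, -12.0], [488.0, 37.0]]
reel 698 z [0.0363 0.0386] rect [ 453.  -123.7] [48.7 49.7] 43.9 [[418.0, -123.0], [453.0, -158.0], [488.0, -125.0], [453.0, -89.0]]
tin 392 z [0.0457 0.0488] rect [ 451.8 -266.4] [39.8 35.4] 89.4 [[434.0, -286.0], [469.0, -286.0], [470.0, -247.0], [434.0, -246.0]]
[77 40 19] [162 122  74] [75 38 17] 0.03859160014827645 0.002463327886250033 [[170, 128, 77], [112, 75, 43], [80, 43, 20], [77, 40, 20], [78, 41, 19], [79, 42, 22]]
```

View pics/deck.png

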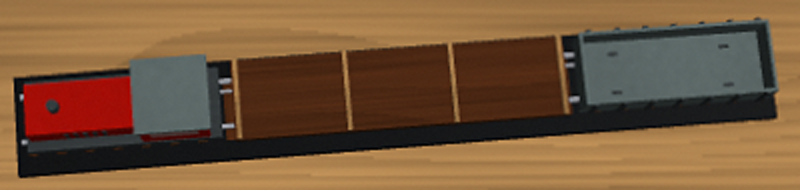

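View pics/row.png

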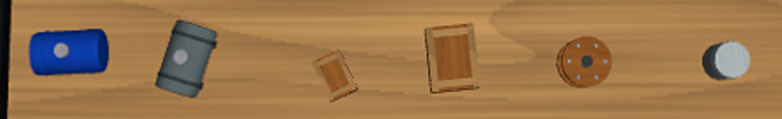

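```bash
cat > wag.py <<'E'
from h import *
def bays(tag,n):
    im,d=load(tag,n); P=cloud(n,d); hsv=cv2.cvtColor(im,cv2.COLOR_RGB2HSV)
    m=((hsv[...,0]<15)&(hsv[...,1]>130)&(hsv[...,2]>50)&(hsv[...,2]<115)&(P[...,2]>.034)&(P[...,2]<.046)).astype(np.uint8)
    m=cv2.morphologyEx(m,cv2.MORPH_OPEN,np.ones((3,3)))
    for c in sorted(cv2.findContours(m,0,1)[0],key=cv2.contourArea)[::-1][:3]:
        h=onplane(n,c.reshape(-1,2),.04)[:,:2]*1000
        r=cv2.minAreaRect(h.astype(np.float32)); print(n,cv2.contourArea(c),np.round(r[0],1),np.round(r[1],1),round(r[2],2),c.reshape(-1,2).mean(0))
    return m
if __name__=="__main__":
    for n in("top","scene"): 
        m=bays("a",n)
    im,d=load("a","top"); P=cloud("top",d)
    # board black
    g=im.max(2); m=((g<45)).astype(np.uint8); m[:,:150]=0;m[:130]=0;m[230:]=0;m[:,560:]=0
    c=max(cv2.findContours(m,0,1)[0],key=cv2.contourArea)
    h=onplane("top",c.reshape(-1,2),.008)[:,:2]*1000
    r=cv2.minAreaRect(h.astype(np.float32)); print("board",np.round(r[0],1),np.round(r[1],1),round(r[2],2),cv2.boxPoints(r).round(1).tolist())
    # tank cylinder
    for n,w in(("top",(190,294)),("scene",(369,172))):
        im,d=load("a",n);P=cloud(n,d); u,v=w; Q=P[v-30:v+30,u-30:u+30].reshape(-1,3)*1000
        Q=Q[(Q[:,2]>25)&(np.abs(Q[:,0]-458)<50)&(np.abs(Q[:,1]-270)<50)]
        r=cv2.minAreaRect(Q[:,:2].astype(np.float32));print("tank",n,len(Q),np.round(r[0],1),np.round(r[1],1),round(r[2],1))
        from scipy.optimize import least_squares
        S=Q[(Q[:,2]>32)&(Q[:,2]<50.5)]
        f=lambda p:np.hypot((S[:,0]-p[0])*-np.sin(p[1])+(S[:,1]-270)*np.cos(p[1])-0,S[:,2]-28)-22
        # axis dir (cos a, sin a); perpendicular offset fit along normal
        f=lambda p:np.hypot(-(S[:,0]-458)*np.sin(p[1])+(S[:,1]-270)*np.cos(p[1])-p[0],S[:,2]-28)-22
        s=least_squares(f,[0,np.radians(-17)],loss="soft_l1");o,a=s.x
        al=(S[:,0]-458)*np.cos(a)+(S[:,1]-270)*np.sin(a);lo,hi=np.percentile(al,[1,99]);mid=(lo+hi)/2
        print("  axis deg",np.degrees(a),"c",458-o*np.sin(a)+mid*np.cos(a),270+o*np.cos(a)+mid*np.sin(a),"len",hi-lo)
    for n,w in(("scene",None),):
        im,d=load("a",n);P=cloud(n,d)
        for nm,(u,v),zt in [("small",(318,203),.024),("large",(285,233),.04),("reel",(236,266),.036)]:
            m=np.zeros((480,640),np.uint8);m[v-25:v+25,u-25:u+25]=(P[v-25:v+25,u-25:u+25,2]>zt*.85)
            c=max(cv2.findContours(m,0,1)[0],key=cv2.contourArea);h=onplane(n,c.reshape(-1,2),zt)[:,:2]*1000
            r=cv2.minAreaRect(h.astype(np.float32));print(nm,n,np.round(r[0],1),np.round(r[1],1),round(r[2],1))
E
python3 wag.py
```

```text
top 1978.5 [658.7  76.2] [70.3 91.1] 4.1 [305.22994652 177.2459893 ]
top 1940.5 [ 672.5 -110.5] [70.2 90.9] 4.15 [412.30054645 169.15846995]
top 1900.0 [665.9 -17.2] [69.8 87.9] 4.35 [359.07303371 172.91011236]
scene 557.5 [652.7 -17.3] [41.6 83.3] 4.08 [337.94059406 289.85148515]
scene 541.0 [671.1  78. ] [45.3 85.1] 4.07 [375.69277108 270.81927711]
scene 533.0 [ 653.5 -111.5] [30.5 86.7] 5.15 [303.19318182 320.94318182]
board [664.1 -16.8] [ 90.  678.6] 4.2 [[594.4000244140625, 318.29998779296875], [644.0999755859375, -358.5], [733.7999877929688, -351.8999938964844], [684.2000122070312, 324.8999938964844]]
tank top 1064 [459.1 274.2] [43.4 70.3] 72.8
  axis deg -16.369799080270724 c 459.19524219807266 275.0735906731444 len 68.36903913994894
tank scene 514 [459.5 272.2] [43.5 74.5] 72.5
  axis deg -17.536718699764748 c 460.1251685102501 272.4269319747925 len 71.36525099588107
small scene [443.4 125.9] [45.7 36.6] 23.0
large scene [460.1   8.1] [69.4 52.8] 5.1
reel scene [ 454.  -125.1] [52.5 49.7] 0.7
```

```bash
cat > go.py <<'E'
import sys,numpy as np
from rig import ctrl
s=ctrl.read_state();R=np.array(s["ee_rot"]);p=np.array(s["tool_pos"])*1000
psi=np.degrees(np.arctan2(R[1,1],R[0,1]))
print("t",round(s["t"],2),"tcp",p.round(1),"psi",round(psi,2),"q6",round(s["joint_pos"][5],2),"open",round(s["opening"]*1000,1),"F",np.round(s["wrist_force"],1))
a=sys.argv[1:]
for i in range(0,len(a),4):
    x,y,z,ps=map(float,a[i:i+4]); d=R.T@(np.array([x,y,z])-p); print("shift",d.round(1),"yaw",round(-(ps-psi),1),"rows>=",round(max(np.linalg.norm(d)/41.7,abs(ps-psi)/7.16),1))
E
python3 go.py 458.3 9.8 150 95.3 458.3 9.8 25 95.3
```

```text
t 0.1 tcp [260.6 539.8 240.9] psi 64.23 q6 -0.12 open 88.0 F [ 0.8 -0.2  0.2]
shift [-408.5 -391.2   91.5] yaw -31.1 rows>= 13.7
shift [-408.6 -390.9  216.5] yaw -31.1 rows>= 14.5
```

Call:
{"fn": "step_arm", "kwargs": {
  "motion": "1 -408 -391 91 -31; 1 -408 -391 91 -31; 1 -408 -391 91 -31; 1 -408 -391 91 -31; 1 -408 -391 91 -31; 1 -408 -391 91 -31; 1 -408 -391 91 -31; 1 -408 -391 91 -31; 1 -408 -391 91 -31; 1 -408 -391 91 -31; 1 -408 -391 91 -31; 1 -408 -391 91 -31",
  "grip_force": 15
}}

```text
t: 1.1
tool_pos: [0.4308, 0.0814, 0.1627]
ee_rot: [[-0.996, -0.091, -0.001], [-0.091, 0.996, -0.001], [0.001, -0.001, -1.0]]
wrist_force: [-0.0, 0.3, 0.4]
opening: 0.0878
```

```bash
python3 go.py 458.3 9.8 80 95.3 458.3 9.8 25 95.3
```

```text
t 1.1 tcp [430.8  81.4 162.7] psi 95.23 q6 -1.63 open 87.8 F [-0.   0.3  0.4]
shift [-20.9 -73.7  82.8] yaw -0.1 rows>= 2.7
shift [-21.  -73.6 137.8] yaw -0.1 rows>= 3.8
```

Call:
{"fn": "step_arm", "kwargs": {
  "motion": "1 -21 -73.7 60 0; 1 -21 -73.7 60 0; 1 -21 -73.7 60 0; 1 -21 -73.7 60 0; 1 -21 -73.7 80 0; 1 -21 -73.7 80 0"
}}

```text
t: 1.6
tool_pos: [0.4565, 0.0108, 0.0815]
ee_rot: [[-0.996, -0.091, -0.005], [-0.091, 0.996, -0.0], [0.005, 0.0, -1.0]]
wrist_force: [0.5, -0.0, -0.3]
opening: 0.0875
```

```bash
python3 go.py  458.3 9.8 25 95.3
```

```text
t 1.6 tcp [456.5  10.8  81.5] psi 95.21 q6 -1.79 open 87.5 F [ 0.5 -0.  -0.3]
shift [-2.  -1.2 56.5] yaw -0.1 rows>= 1.4
```

Call:
{"fn": "step_arm", "kwargs": {
  "motion": "1 -2 -1.2 30 0; 1 -2 -1.2 56 0; 1 -2 -1.2 56 0; 1 -2 -1.2 56 0; 0 -2 -1.2 56 0; 0 -2 -1.2 56 0; 0 -2 -1.2 56 0; 0 -2 -1.2 56 0; 0 -2 -1.2 56 0; 0 -2 -1.2 56 0; 0 -2 -1.2 56 0; 0 -2 -1.2 56 0"
}}

```text
t: 2.6
tool_pos: [0.4585, 0.0097, 0.0258]
ee_rot: [[-0.996, -0.091, -0.004], [-0.091, 0.996, -0.0], [0.004, -0.0, -1.0]]
wrist_force: [-1.7, -0.1, 5.9]
opening: 0.0478
```

```bash
python3 go.py  458.3 9.8 150 95.3 665.2 -17 150 4.2
```

```text
t 2.6 tcp [458.5   9.7  25.8] psi 95.2 q6 -1.79 open 47.8 F [-1.7 -0.1  5.9]
shift [ 8.000e-01  1.000e-01 -1.242e+02] yaw -0.1 rows>= 3.0
shift [-202.9  -45.3 -125.1] yaw 91.0 rows>= 12.7
```

Call:
{"fn": "step_arm", "kwargs": {
  "motion": "0 0 0 -40 0; 0 0 0 -80 0; 0 -10 -2 -120 6; 0 -30 -5 -125 14; 0 -60 -10 -125 21; 0 -90 -15 -125 28; 0 -120 -25 -125 35; 0 -150 -35 -125 42; 0 -180 -40 -125 49; 0 -203 -45 -125 56; 0 -203 -45 -125 63; 0 -203 -45 -125 70"
}}

```text
t: 3.6
tool_pos: [0.6665, -0.017, 0.149]
ee_rot: [[-0.42, 0.908, -0.005], [0.908, 0.42, -0.0], [0.002, -0.004, -1.0]]
wrist_force: [-0.8, -0.3, -0.8]
opening: 0.0481
```

```bash
python3 go.py  665.2 -17 100 4.2
```

```text
t 3.6 tcp [666.5 -17.  149. ] psi 24.83 q6 -0.56 open 48.1 F [-0.8 -0.3 -0.8]
shift [ 0.5 -1.  49. ] yaw 20.6 rows>= 2.9
```

Call:
{"fn": "step_arm", "kwargs": {
  "motion": "0 0 -1 0 7; 0 0 -1 10 14; 0 0.5 -1 30 20.6; 0 0.5 -1 49 20.6; 0 0.5 -1 49 20.6; 0 0.5 -1 49 20.6; 0 0.5 -1 49 20.6"
}}

```text
t: 4.18
tool_pos: [0.6655, -0.0171, 0.1005]
ee_rot: [[-0.074, 0.997, -0.004], [0.997, 0.074, -0.0], [-0.0, -0.004, -1.0]]
wrist_force: [-0.5, -0.2, -0.5]
opening: 0.0479
```

```bash
python3 go.py  665.2 -17 66.5 4.2; python3 - <<'E'
from h import *
grab("b")
E
```

```text
t 4.18 tcp [665.5 -17.1 100.5] psi 4.26 q6 -0.2 open 47.9 F [-0.5 -0.2 -0.5]
shift [ 0.2 -0.1 34. ] yaw 0.1 rows>= 0.8
```

View pics/b_scene.png

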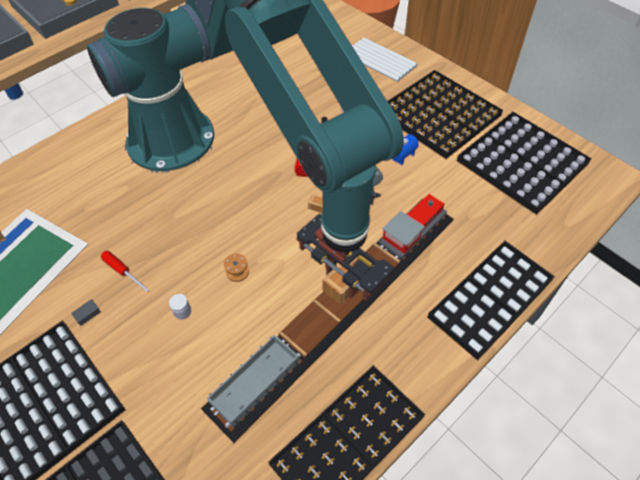

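View pics/b_top.png

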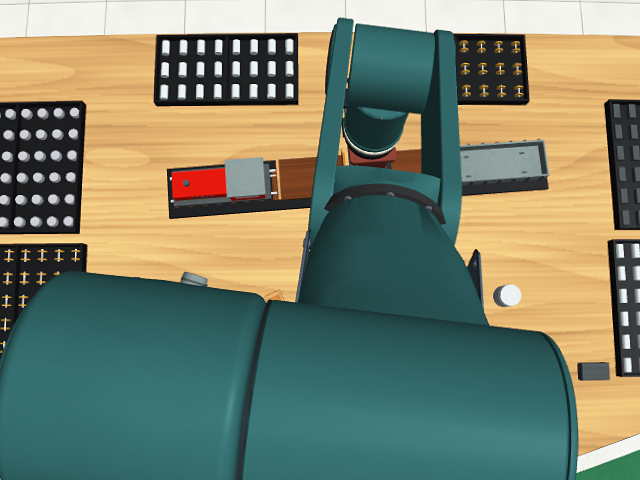

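Call:
{"fn": "step_arm", "kwargs": {
  "motion": "0 0 0 15 0; 0 0 0 26 0; 0 0 0 32 0; 0 0 0 34 0; 0 0 0 34.5 0; 0 0 0 34.5 0"
}}

```text
t: 4.78
tool_pos: [0.6661, -0.0172, 0.0669]
ee_rot: [[-0.074, 0.997, -0.003], [0.997, 0.074, -0.001], [-0.0, -0.003, -1.0]]
wrist_force: [-0.7, 0.0, -0.7]
opening: 0.0486
```

```bash
python3 go.py  665.2 -17 65.8 4.2
```

```text
t 4.78 tcp [666.1 -17.2  66.9] psi 4.25 q6 -0.2 open 48.6 F [-0.7  0.  -0.7]
shift [ 0.3 -0.9  1.1] yaw 0.0 rows>= 0.0
```

Call:
{"fn": "step_arm", "kwargs": {
  "motion": "0 0 -1 0 0; 0 0 -1 1 0; 0 0 -1 2 0; 0 0 -1 2 0; 0.75 0 -1 1.5 0; 0.75 0 -1 1.5 0; 0.75 0 -1 1.5 0; 0.75 0 -1 1.5 0; 0.75 0 -1 -30 0; 0.75 0 -1 -70 0; 0.75 0 -1 -90 0; 0.75 0 -1 -90 0"
}}

```text
t: 5.78
tool_pos: [0.6689, -0.0176, 0.1624]
ee_rot: [[-0.074, 0.997, 0.007], [0.997, 0.074, -0.002], [-0.002, 0.007, -1.0]]
wrist_force: [-0.1, 0.5, -0.2]
opening: 0.066
```

```bash
python3 go.py  442.6 127 110 -64.7 
```

```text
t 5.78 tcp [668.9 -17.6 162.4] psi 4.25 q6 -0.2 open 66.0 F [-0.1  0.5 -0.2]
shift [ 161.1 -215.3   50.6] yaw 69.0 rows>= 9.6
```

Call:
{"fn": "step_arm", "kwargs": {
  "motion": "1 10 -20 0 7; 1 30 -50 10 14; 1 55 -80 20 21; 1 80 -110 30 28; 1 100 -140 40 35; 1 125 -170 50 42; 1 145 -200 50 49; 1 161 -215 50 56; 1 161 -215 50 63; 1 161 -215 50 69; 1 161 -215 50 69; 1 161 -215 50 69"
}}

```text
t: 6.78
tool_pos: [0.4426, 0.1269, 0.1102]
ee_rot: [[0.903, 0.43, 0.006], [0.43, -0.903, -0.002], [0.005, 0.004, -1.0]]
wrist_force: [-0.3, -0.0, 0.5]
opening: 0.0878
```

```bash
python3 go.py  442.6 127.2 21.5 -64.7; python3 - <<'E'
from h import *
grab("c")
E
```

```text
t 6.78 tcp [442.6 126.9 110.2] psi -64.56 q6 1.26 open 87.8 F [-0.3 -0.   0.5]
shift [-0.3 -0.6 88.7] yaw 0.1 rows>= 2.1
```

View pics/c_top.png

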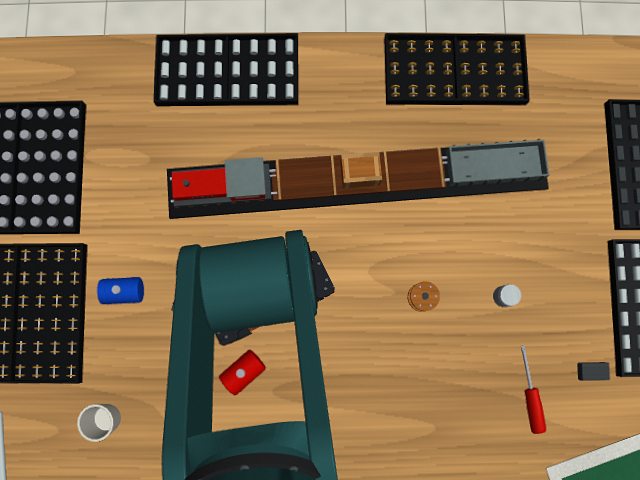

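View pics/c_scene.png

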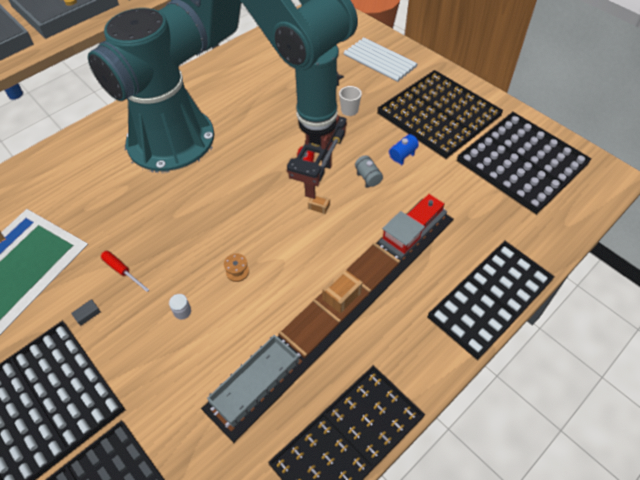

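The large case stands in the middle bay, at (361,169) in the top view. Next I measure its offset against the deck.

```bash
cat > meas.py <<'E'
from h import *
import sys
def rect(tag,n,xy,zt,band,w=60):
    im,d=load(tag,n);P=cloud(n,d)*1000
    m=((np.abs(P[...,0]-xy[0])<w)&(np.abs(P[...,1]-xy[1])<w)&(P[...,2]>zt-band)).astype(np.uint8)
    c=max(cv2.findContours(m,0,1)[0],key=cv2.contourArea);h=onplane(n,c.reshape(-1,2),zt/1000)[:,:2]*1000
    r=cv2.minAreaRect(h.astype(np.float32)); return r
def wag(p,C=(665.4,-17.0),a=4.2):
    a=np.radians(a);d=np.array(p)-C;return (d@[np.cos(a),np.sin(a)],d@[-np.sin(a),np.cos(a)])
if __name__=="__main__":
    tag=sys.argv[1];x,y,z,b=map(float,sys.argv[2:6])
    for n in("top","scene"):
        r=rect(tag,n,(x,y),z,b);print(n,np.round(r[0],1),np.round(r[1],1),round(r[2],1),"wagon xy",np.round(wag(r[0]),1))
E
python3 meas.py c 665 -17 80 7; python3 - <<'E'
from wag import *
bays("c","top")
E
```

```text
top [664.9 -16.5] [50.6 64.7] 4.2 wagon xy [-0.4  0.6]
scene [666.3 -19.5] [50.5 69.2] 3.3 wagon xy [ 0.7 -2.5]
top 1976.0 [658.7  76.3] [70.4 90.5] 4.28 [305.08854167 176.984375  ]
top 1924.0 [ 672.6 -110.8] [70.2 90.2] 4.17 [413.42553191 168.94148936]
top 589.0 [665.5 -17.3] [70.  87.9] 4.41 [360.73360656 177.88114754]
```

Call:
{"fn": "step_arm", "kwargs": {
  "motion": "1 -0.5 -0.6 40 0; 1 -0.5 -0.6 75 0; 1 -0.5 -0.6 88 0; 1 -0.5 -0.6 88 0; 1 -0.5 -0.6 88.5 0; 0 -0.5 -0.6 88.5 0; 0 -0.5 -0.6 88.5 0; 0 -0.5 -0.6 88.5 0; 0 -0.5 -0.6 88.5 0; 0 -0.5 -0.6 88.5 0; 0 -0.5 -0.6 88.5 0; 0 -0.5 -0.6 88.5 0",
  "grip_force": 10
}}

```text
t: 7.88
tool_pos: [0.4429, 0.127, 0.022]
ee_rot: [[0.903, 0.429, 0.007], [0.429, -0.903, -0.002], [0.005, 0.004, -1.0]]
wrist_force: [0.2, 0.6, -0.6]
opening: 0.0445
```

```bash
python3 go.py 665.3 -17 170 4.2
```

```text
t 7.88 tcp [442.9 127.   22. ] psi -64.59 q6 1.26 open 44.5 F [ 0.2  0.6 -0.6]
shift [ 139.9  226.1 -146.3] yaw -68.8 rows>= 9.6
```

Call:
{"fn": "step_arm", "kwargs": {
  "motion": "0 0 0 0 0; 0 0 0 0 0; 0 0 0 0 0; 0 0 0 0 0"
}}

```text
t: 8.22
tool_pos: [0.4429, 0.127, 0.022]
ee_rot: [[0.903, 0.429, 0.007], [0.429, -0.903, -0.002], [0.005, 0.004, -1.0]]
wrist_force: [-0.4, 0.4, 1.5]
opening: 0.0302
```

```bash
python3 go.py 665.3 -17 170 4.2
```

```text
t 8.22 tcp [442.9 127.   22. ] psi -64.59 q6 1.26 open 30.2 F [-0.4  0.4  1.5]
shift [ 139.9  226.1 -146.2] yaw -68.8 rows>= 9.6
```

Call:
{"fn": "step_arm", "kwargs": {
  "motion": "0 0 0 -5 0; 0 0 0 -40 0; 0 0 0 -80 0; 0 5 10 -110 -7; 0 25 40 -130 -14; 0 50 75 -130 -21; 0 70 110 -130 -28; 0 90 145 -130 -35; 0 110 180 -130 -42; 0 130 210 -130 -49; 0 140 226 -130 -56; 0 140 226 -130 -63"
}}

```text
t: 9.22
tool_pos: [0.6696, -0.0199, 0.154]
ee_rot: [[0.024, 1.0, 0.01], [1.0, -0.024, -0.003], [-0.003, 0.011, -1.0]]
wrist_force: [0.2, 0.7, -0.5]
opening: 0.0299
```

```bash
python3 go.py 665.3 -17 105 4.2
```

```text
t 9.22 tcp [669.6 -19.9 154. ] psi -1.38 q6 -0.11 open 29.9 F [ 0.2  0.7 -0.5]
shift [ 3.  -4.9 49. ] yaw -5.6 rows>= 1.2
```

Call:
{"fn": "step_arm", "kwargs": {
  "motion": "0 3 -4.9 5 -5.6; 0 3 -4.9 20 -5.6; 0 3 -4.9 40 -5.6; 0 3 -4.9 45 -5.6; 0 3 -4.9 45 -5.6; 0 3 -4.9 45 -5.6; 0 3 -4.9 45 -5.6"
}}

```text
t: 9.8
tool_pos: [0.6659, -0.017, 0.1101]
ee_rot: [[-0.074, 0.997, 0.012], [0.997, 0.074, -0.003], [-0.004, 0.012, -1.0]]
wrist_force: [-0.8, -0.6, -1.5]
opening: 0.0302
```

```bash
python3 go.py 665.2 -16.9 102.2 4.2
```

```text
t 9.8 tcp [665.9 -17.  110.1] psi 4.23 q6 -0.2 open 30.2 F [-0.8 -0.6 -1.5]
shift [ 0.2 -0.8  7.8] yaw 0.0 rows>= 0.2
```

Call:
{"fn": "step_arm", "kwargs": {
  "motion": "0 0.2 -0.9 3 0; 0 0.2 -0.9 6 0; 0 0.2 -0.9 8 0; 0 0.2 -0.9 8.5 0; 0 0.2 -0.9 8.5 0; 0.5 0.2 -0.9 8.5 0; 0.5 0.2 -0.9 8.5 0; 0.5 0.2 -0.9 8.5 0; 0.5 0.2 -0.9 8.5 0; 0.5 0.2 -0.9 8.5 0; 0.5 0.2 -0.9 -30 0; 0.5 0.2 -0.9 -60 0"
}}

```text
t: 10.8
tool_pos: [0.6629, -0.0166, 0.1694]
ee_rot: [[-0.074, 0.997, 0.008], [0.997, 0.074, -0.003], [-0.003, 0.008, -1.0]]
wrist_force: [1.4, -0.6, 0.9]
opening: 0.0435
```

```bash
python3 go.py 453.4 -124 100 4.2
```

```text
t 10.8 tcp [662.9 -16.6 169.4] psi 4.22 q6 -0.2 open 43.5 F [ 1.4 -0.6  0.9]
shift [ -91.5 -217.4   68.1] yaw 0.0 rows>= 5.9
```

Call:
{"fn": "step_arm", "kwargs": {
  "motion": "1 -10 -30 0 0; 1 -25 -65 10 0; 1 -45 -100 30 0; 1 -60 -140 50 0; 1 -75 -180 65 0; 1 -91.5 -217.4 68 0; 1 -91.5 -217.4 68 0; 1 -91.5 -217.4 68 0; 1 -91.5 -217.4 68 0"
}}

```text
t: 11.55
tool_pos: [0.4542, -0.1245, 0.1005]
ee_rot: [[-0.072, 0.997, 0.009], [0.997, 0.072, -0.003], [-0.004, 0.009, -1.0]]
wrist_force: [0.7, -0.1, 0.3]
opening: 0.0878
```

```bash
python3 go.py 453.4 -124 21 4.2; python3 - <<'E'
from h import *
grab("d")
E
python3 meas.py d 665 -17 104 10;python3 meas.py d 665 -17 80 7; 
```

```text
t 11.55 tcp [ 454.2 -124.5  100.5] psi 4.11 q6 -0.49 open 87.8 F [ 0.7 -0.1  0.3]
shift [ 0.8 -1.5 79.5] yaw -0.1 rows>= 1.9
top [665.1 -17. ] [33.6 44.5] 2.7 wagon xy [-0.3  0. ]
scene [667.7 -20.5] [34.  50.6] 2.9 wagon xy [ 2.1 -3.6]
top [665.  -16.5] [50.6 64.6] 4.1 wagon xy [-0.4  0.5]
scene [666.5 -18.5] [51.3 70.6] 4.6 wagon xy [ 1.  -1.6]
```

View pics/d_top.png

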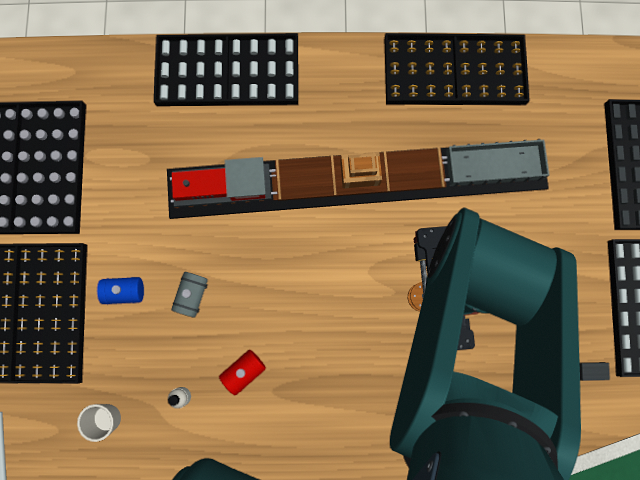

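View pics/d_scene.png

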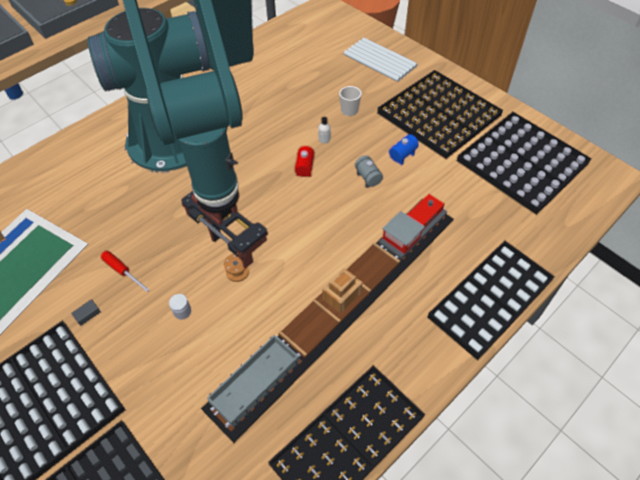

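Call:
{"fn": "step_arm", "kwargs": {
  "motion": "1 0.8 -1 30 0; 1 0.8 -1.2 65 0; 1 0.8 -1.2 78 0; 1 0.8 -1.2 79 0; 0 0.8 -1.2 79.5 0; 0 0.8 -1.2 79.5 0; 0 0.8 -1.2 79.5 0; 0 0.8 -1.2 79.5 0; 0 0.8 -1.2 79.5 0; 0 0.8 -1.2 79.5 0; 0 0.8 -1.2 79.5 0; 0 0.8 -1.2 79.5 0",
  "grip_force": 12
}}

```text
t: 12.65
tool_pos: [0.4556, -0.1239, 0.0217]
ee_rot: [[-0.074, 0.997, 0.011], [0.997, 0.074, -0.004], [-0.005, 0.011, -1.0]]
wrist_force: [0.4, 0.5, 5.5]
opening: 0.0495
```

```bash
python3 go.py 658.5 76.2 150 4.2
```

```text
t 12.65 tcp [ 455.6 -123.9   21.7] psi 4.22 q6 -0.49 open 49.5 F [0.4 0.5 5.5]
shift [ 184.1  218.5 -126.8] yaw 0.0 rows>= 7.5
```

Call:
{"fn": "step_arm", "kwargs": {
  "motion": "0 0 0 -20 0; 0 0 0 -60 0; 0 5 5 -100 0; 0 30 15 -125 0; 0 60 40 -125 0; 0 95 65 -125 0; 0 130 100 -125 0; 0 160 135 -125 0; 0 184 170 -125 0; 0 184 205 -125 0; 0 184 218.5 -125 0; 0 184 218.5 -125 0"
}}

```text
t: 13.65
tool_pos: [0.6633, 0.0774, 0.1482]
ee_rot: [[-0.075, 0.997, 0.016], [0.997, 0.075, -0.004], [-0.005, 0.016, -1.0]]
wrist_force: [1.0, -0.5, 0.0]
opening: 0.0497
```

```bash
python3 go.py 658.5 76.2 75 4.2
```

```text
t 13.65 tcp [663.3  77.4 148.2] psi 4.31 q6 -0.06 open 49.7 F [ 1.  -0.5  0. ]
shift [-0.5 -6.  73.1] yaw 0.1 rows>= 1.8
```

Call:
{"fn": "step_arm", "kwargs": {
  "motion": "0 -0.5 -6 10 0; 0 -0.5 -6 35 0; 0 -0.5 -6 65 0; 0 -0.5 -6 76 0; 0 -0.5 -6 77 0; 0 -0.5 -6 77 0; 0 -0.5 -6 77 0"
}}

```text
t: 14.23
tool_pos: [0.6592, 0.076, 0.0723]
ee_rot: [[-0.075, 0.997, 0.017], [0.997, 0.075, -0.004], [-0.005, 0.017, -1.0]]
wrist_force: [-0.5, 1.2, 0.2]
opening: 0.0492
```

```bash
python3 go.py 658.5 76.2 62 4.2
```

```text
t 14.23 tcp [659.2  76.   72.3] psi 4.3 q6 -0.06 open 49.2 F [-0.5  1.2  0.2]
shift [ 0.3 -0.9 10.3] yaw 0.1 rows>= 0.2
```

Call:
{"fn": "step_arm", "kwargs": {
  "motion": "0 0.2 -0.9 4 0; 0 0.2 -0.9 8 0; 0 0.2 -0.9 10.3 0; 0 0.2 -0.9 10.8 0; 0 0.2 -0.9 10.8 0; 0.72 0.2 -0.9 10.5 0; 0.72 0.2 -0.9 10.5 0; 0.72 0.2 -0.9 10.5 0; 0.72 0.2 -0.9 10.5 0; 0.72 0.2 -0.9 10.5 0; 0.72 0.2 -0.9 -30 0; 0.72 0.2 -0.9 -70 0"
}}

```text
t: 15.23
tool_pos: [0.6545, 0.0763, 0.1402]
ee_rot: [[-0.075, 0.997, 0.01], [0.997, 0.075, -0.004], [-0.004, 0.01, -1.0]]
wrist_force: [1.4, 0.8, 1.0]
opening: 0.0631
```

```bash
python3 go.py 459.7 273 110 73.3
```

```text
t 15.23 tcp [654.5  76.3 140.2] psi 4.29 q6 -0.06 open 63.1 F [1.4 0.8 1. ]
shift [ 210.8 -179.9   27.5] yaw -69.0 rows>= 9.6
```

Call:
{"fn": "step_arm", "kwargs": {
  "motion": "1 10 -10 -10 -6; 1 30 -30 -10 -13; 1 60 -50 -5 -20; 1 85 -75 0 -27; 1 110 -100 10 -34; 1 140 -125 20 -41; 1 170 -150 27 -48; 1 195 -170 27 -55; 1 210.8 -180 27 -62; 1 210.8 -180 27 -69; 1 210.8 -180 27 -69; 1 210.8 -180 27 -69"
}}

```text
t: 16.23
tool_pos: [0.4597, 0.2732, 0.1106]
ee_rot: [[-0.957, 0.29, 0.011], [0.29, 0.957, -0.004], [-0.011, -0.0, -1.0]]
wrist_force: [-0.0, 0.3, 0.3]
opening: 0.0875
```

```bash
python3 go.py 459.7 273 28 73.3; python3 - <<'E'
from h import *
grab("e")
E
python3 meas.py e 658.5 76.2 76 5;python3 meas.py e 665 -17 104 10;python3 meas.py e 665 -17 80 7
```

```text
t 16.23 tcp [459.7 273.2 110.6] psi 73.12 q6 -0.86 open 87.5 F [-0.   0.3  0.3]
shift [ 0.9 -0.1 82.6] yaw -0.2 rows>= 2.0
top [659.5  76.1] [48.4 49.7] 89.7 wagon xy [ 1.  93.2]
scene [658.2  74.5] [49.3 51.1] 46.6 wagon xy [-0.4 91.8]
top [664.9 -17. ] [33.4 44.7] 3.7 wagon xy [-0.5  0.1]
scene [667.1 -20.7] [33.  51.5] 5.0 wagon xy [ 1.4 -3.8]
top [665.  -16.4] [50.7 64.8] 3.9 wagon xy [-0.4  0.6]
scene [666.6 -18.8] [51.3 71.2] 4.6 wagon xy [ 1.  -1.9]
```

View pics/e_top.png

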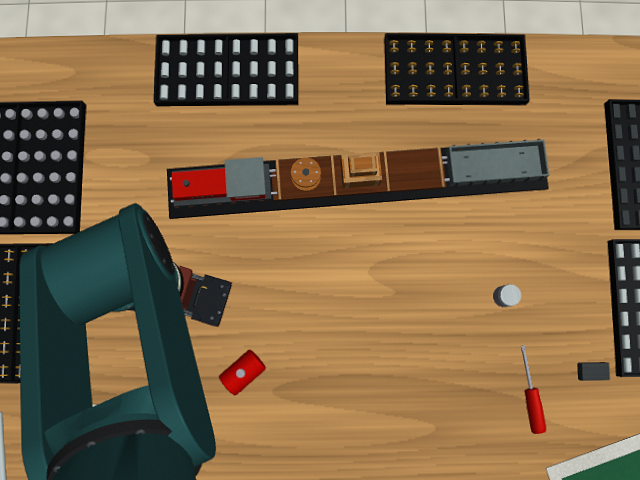

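View pics/e_scene.png

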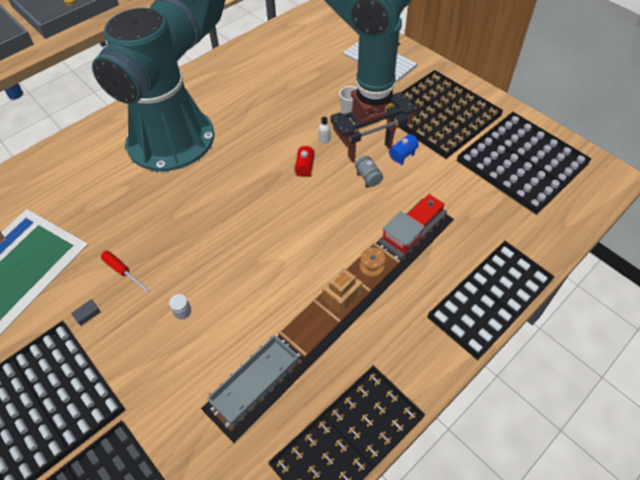

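Call:
{"fn": "step_arm", "kwargs": {
  "motion": "0.8 0.7 -0.1 10 0; 0.8 0.7 -0.1 40 0; 0.8 0.7 -0.1 70 0; 0.8 0.7 -0.1 82 0; 0.8 0.7 -0.1 82 0; 0 0.7 -0.1 82 0; 0 0.7 -0.1 82 0; 0 0.7 -0.1 82 0; 0 0.7 -0.1 82 0; 0 0.7 -0.1 82 0; 0 0.7 -0.1 82 0; 0 0.7 -0.1 82 0",
  "grip_force": 20
}}

```text
t: 17.33
tool_pos: [0.4613, 0.2729, 0.0296]
ee_rot: [[-0.957, 0.291, 0.013], [0.291, 0.957, -0.003], [-0.013, 0.001, -1.0]]
wrist_force: [-0.1, -0.1, 6.7]
opening: 0.0437
```

```bash
python3 go.py 672.3 -110.3 150 4.2
```

```text
t 17.33 tcp [461.3 272.9  29.6] psi 73.06 q6 -0.86 open 43.7 F [-0.1 -0.1  6.7]
shift [-315.1 -304.9 -116.6] yaw 68.9 rows>= 10.9
```

Call:
{"fn": "step_arm", "kwargs": {
  "motion": "0 0 0 -20 0; 0 0 0 -55 0; 0 0 0 -90 0; 0 -10 -10 -125 6; 0 -35 -35 -140 13; 0 -60 -60 -140 20; 0 -85 -85 -140 27; 0 -110 -110 -140 34; 0 -138 -135 -140 41; 0 -165 -160 -140 48; 0 -190 -185 -140 55; 0 -215 -210 -140 62"
}}

```text
t: 18.33
tool_pos: [0.6042, 0.0081, 0.1722]
ee_rot: [[-0.186, 0.983, 0.013], [0.983, 0.186, -0.003], [-0.005, 0.012, -1.0]]
wrist_force: [-0.3, 0.3, -0.8]
opening: 0.0438
```

```bash
python3 go.py 672.3 -110.3 150 4.2
```

```text
t 18.33 tcp [604.2   8.1 172.2] psi 10.71 q6 -0.29 open 43.8 F [-0.3  0.3 -0.8]
shift [-128.9   44.7   23.3] yaw 6.5 rows>= 3.3
```

Call:
{"fn": "step_arm", "kwargs": {
  "motion": "0 -30 10 0 4; 0 -65 20 0 6.5; 0 -100 35 0 6.5; 0 -129 44.7 0 6.5; 0 -129 44.7 20 6.5; 0 -129 44.7 40 6.5; 0 -129 44.7 60 6.5; 0 -129 44.7 80 6.5; 0 -129 44.7 85 6.5; 0 -129 44.7 85 6.5; 0 -129 44.7 85 6.5"
}}

```text
t: 19.25
tool_pos: [0.6731, -0.1105, 0.0887]
ee_rot: [[-0.073, 0.997, 0.012], [0.997, 0.073, -0.003], [-0.004, 0.012, -1.0]]
wrist_force: [1.4, 0.9, -0.7]
opening: 0.0433
```

```bash
python3 go.py 672.3 -110.3 70 4.2
```

```text
t 19.25 tcp [ 673.1 -110.5   88.7] psi 4.21 q6 -0.34 open 43.3 F [ 1.4  0.9 -0.7]
shift [ 0.3 -1.  18.7] yaw 0.0 rows>= 0.4
```

Call:
{"fn": "step_arm", "kwargs": {
  "motion": "0 0.3 -1 6 0; 0 0.3 -1 12 0; 0 0.3 -1 17 0; 0 0.3 -1 18.5 0; 0 0.3 -1 18.5 0; 0 0.3 -1 18.5 0"
}}

```text
t: 19.75
tool_pos: [0.6724, -0.1104, 0.0702]
ee_rot: [[-0.073, 0.997, 0.013], [0.997, 0.073, -0.003], [-0.004, 0.012, -1.0]]
wrist_force: [-0.1, 0.2, -0.9]
opening: 0.0436
```

```bash
python3 go.py 672.3 -110.3 69.6 4.2; python3 - <<'E'
from h import *
grab("f")
im,_=load("f","scene"); cv2.imwrite("pics/f_c.png",cv2.resize(im[220:380,230:430,::-1],None,fx=3.5,fy=3.5,interpolation=cv2.INTER_CUBIC))
E
```

```text
t 19.75 tcp [ 672.4 -110.4   70.2] psi 4.21 q6 -0.34 open 43.6 F [-0.1  0.2 -0.9]
shift [ 0.1 -0.1  0.6] yaw 0.0 rows>= 0.0
```

View pics/f_c.png

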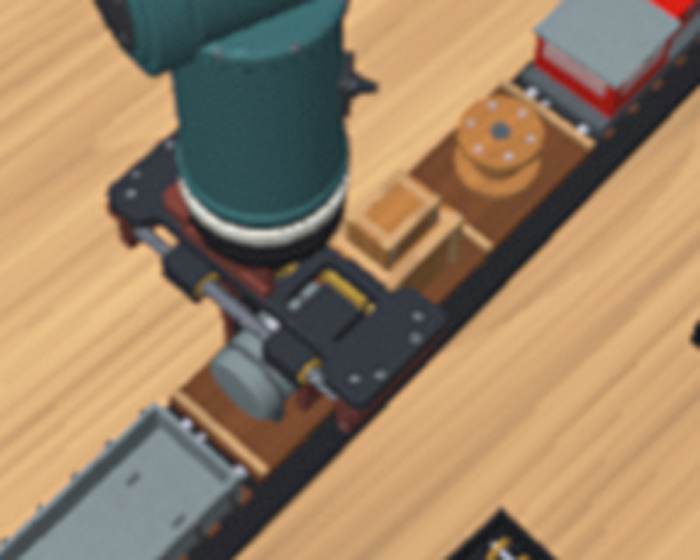

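The tank hangs level in the −y bay, well clear of the stack. I'll lower it onto the deck, release and retreat.

Call:
{"fn": "step_arm", "kwargs": {
  "motion": "0 0 0 0.6 0; 0 0 0 1.2 0; 0 0 0 1.2 0; 0.68 0 0 1 0; 0.68 0 0 1 0; 0.68 0 0 1 0; 0.68 0 0 1 0; 0.68 0 0 1 0; 0.68 0 0 1 0; 0.68 0 0 -25 0; 0.68 0 0 -60 0; 0.68 0 0 -100 0"
}}

```text
t: 20.85
tool_pos: [0.6695, -0.1097, 0.1691]
ee_rot: [[-0.073, 0.997, 0.008], [0.997, 0.073, -0.001], [-0.002, 0.008, -1.0]]
wrist_force: [0.8, -0.8, -1.3]
opening: 0.0598
```

```bash
python3 go.py 420 -250 200 4.2
```

```text
t 20.85 tcp [ 669.5 -109.7  169.1] psi 4.21 q6 -0.34 open 59.8 F [ 0.8 -0.8 -1.3]
shift [-121.7 -258.8  -32.7] yaw 0.0 rows>= 6.9
```

```bash
python3 go.py 430 130 220 4.2
```

```text
t 20.85 tcp [ 669.5 -109.7  169.1] psi 4.21 q6 -0.34 open 59.8 F [ 0.8 -0.8 -1.3]
shift [ 256.5 -220.8  -53.1] yaw 0.0 rows>= 8.2
```

Call:
{"fn": "step_arm", "kwargs": {
  "motion": "0.7 0 -30 -30 0; 0.7 10 -65 -53 0; 0.7 30 -95 -53 0; 0.7 55 -125 -53 0; 0.7 80 -150 -53 0; 0.7 110 -175 -53 0; 0.7 145 -195 -53 0; 0.7 180 -210 -53 0; 0.7 215 -220 -53 0; 0.7 250 -220 -53 0; 0.7 256 -220 -53 0; 0.7 256 -220 -53 0"
}}

```text
t: 21.85
tool_pos: [0.4306, 0.1313, 0.2201]
ee_rot: [[-0.077, 0.997, 0.009], [0.997, 0.077, -0.001], [-0.002, 0.008, -1.0]]
wrist_force: [0.4, -1.2, 0.1]
opening: 0.0613
```

```bash
python3 go.py; python3 - <<'E'
from h import *
grab("g")
im,_=load("g","top"); cv2.imwrite("pics/g_c.png",cv2.resize(im[130:225,250:460,::-1],None,fx=3.8,fy=3.8,interpolation=cv2.INTER_CUBIC))
im,_=load("g","scene"); cv2.imwrite("pics/g_s.png",cv2.resize(im[190:440,190:470,::-1],None,fx=2.4,fy=2.4,interpolation=cv2.INTER_CUBIC))
from meas import wag
from scipy.optimize import least_squares
for n in("top","scene"):
    im,d=load("g",n);P=cloud(n,d)*1000
    Q=P[(np.abs(P[...,0]-672)<50)&(np.abs(P[...,1]+110)<46)&(P[...,2]>66)]
    r=cv2.minAreaRect(Q[:,:2].astype(np.float32));print("tank",n,len(Q),np.round(r[0],1),np.round(r[1],1),round(r[2],1),np.round(wag(r[0]),1))
    S=Q[(Q[:,2]>72)&(Q[:,2]<90.5)]
    def f(p):
        return np.hypot((S[:,0]-672)*np.cos(p[1])+(S[:,1]+110)*np.sin(p[1])-p[0],S[:,2]-68)-22
    s=least_squares(f,[0,0.07],loss="soft_l1");o,a=s.x
    al=-(S[:,0]-672)*np.sin(a)+(S[:,1]+110)*np.cos(a);lo,hi=np.percentile(al,[1,99]);m=(lo+hi)/2
    c=(672+o*np.cos(a)-m*np.sin(a),-110+o*np.sin(a)+m*np.cos(a));print(" yaw",np.degrees(a),"c",np.round(c,1),np.round(wag(c),1),"len",hi-lo,"topz",np.percentile(Q[:,2],[95]))
E
python3 meas.py g 658.5 76.2 76 5;python3 meas.py g 665 -17 104 10;python3 meas.py g 451.8 -266.4 46 11
```

```text
t 21.85 tcp [430.6 131.3 220.1] psi 4.43 q6 0.07 open 61.3 F [ 0.4 -1.2  0.1]
tank top 1113 [ 672.6 -107.8] [43.2 71.2] 3.8 [  0.5 -91. ]
 yaw 4.070867325331324 c [ 673.8 -107.1] [  1.8 -90.5] len 69.30166328754251 topz [94.11498481]
tank scene 867 [ 674.8 -109.5] [43.5 70.4] 3.5 [  2.6 -93. ]
 yaw 3.1882459689109854 c [ 674.2 -109.6] [  2. -93.] len 68.8501106374103 topz [95.8394661]
top [659.5  76.1] [48.4 49.7] 89.7 wagon xy [ 1.  93.2]
scene [658.2  74.5] [49.3 51.1] 46.6 wagon xy [-0.4 91.8]
top [664.9 -16.9] [33.  44.9] 4.4 wagon xy [-0.5  0.2]
scene [667.4 -20.5] [33.3 50.6] 2.9 wagon xy [ 1.7 -3.6]
top [ 451.8 -266.4] [39.7 35.4] 89.4 wagon xy [-231.3 -233.1]
scene [ 456.4 -270.3] [40.9 37.6] 10.0 wagon xy [-227.  -237.4]
```

View pics/g_c.png

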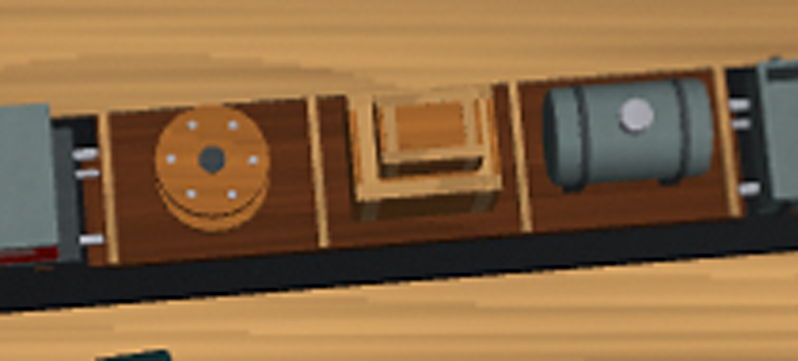

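View pics/g_s.png

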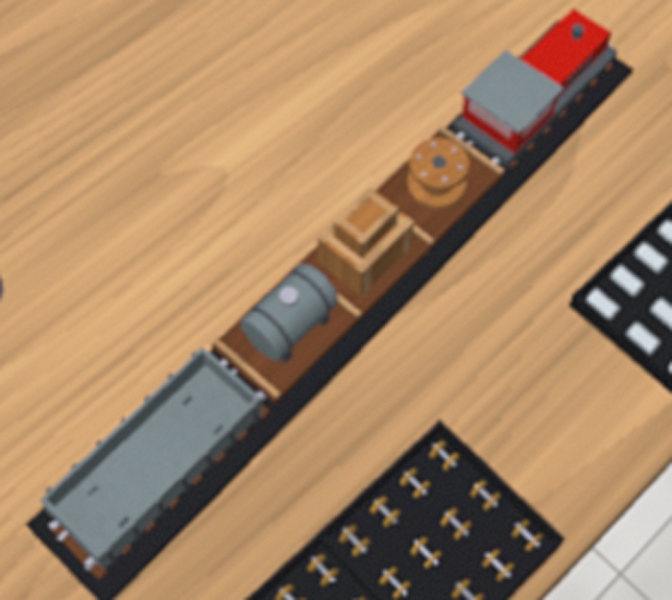

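Everything sits in its bay. The two views differ by about 2 mm on where the tank lies along the wagon, so I check it with its dome cap and end edges.

```bash
python3 - <<'E'
from h import *
from meas import wag
for tag,n,box in(("g","top",(405,148,430,172)),("g","scene",(296,300,325,325)),("a","top",(175,280,205,310)),("a","scene",(352,155,385,190))):
    im,d=load(tag,n);P=cloud(n,d)*1000;u0,v0,u1,v1=box
    z=P[v0:v1,u0:u1,2];g=im[v0:v1,u0:u1].min(2).astype(int)
    m=(g>130);v,u=np.nonzero(m)
    c=(u.mean()+u0,v.mean()+v0);zt=.096 if tag=="g" else .056
    p=onplane(n,[c],zt)[0,:2]*1000;print(tag,n,m.sum(),np.round(c,1),p.round(1),np.round(wag(p),1))
# end edges: profile along the wagon axis near crown
im,d=load("g","top");P=cloud("top",d)*1000
a=np.radians(4.2);X=(P[...,0]-665.4)*np.cos(a)+(P[...,1]+17)*np.sin(a);Y=-(P[...,0]-665.4)*np.sin(a)+(P[...,1]+17)*np.cos(a)
s=(np.abs(X-1)<8)&(P[...,2]>84)&(Y<-50)&(Y>-140);print("crown Y range",np.sort(Y[s])[[0,3,-4,-1]])
im,d=load("g","scene");P=cloud("scene",d)*1000
X=(P[...,0]-665.4)*np.cos(a)+(P[...,1]+17)*np.sin(a);Y=-(P[...,0]-665.4)*np.sin(a)+(P[...,1]+17)*np.cos(a)
s=(np.abs(X-1)<8)&(P[...,2]>84)&(Y<-50)&(Y>-140);print("crown Y range",np.sort(Y[s])[[0,3,-4,-1]])
E
```

```text
g top 53 [417.1 159.6] [ 673.6 -107.8] [  1.5 -91.2]
g scene 58 [309.9 312.4] [ 672.3 -108.3] [  0.2 -91.6]
a top 46 [185.9 293.1] [459.5 275.1] [-184.   306.4]
a scene 39 [367.  161.5] [452.7 273.8] [-190.8  305.6]
crown Y range [-126.65465339 -125.39828256  -56.00852805  -55.52490878]
crown Y range [-127.93044295 -127.17863732  -58.47120063  -57.74003972]
```

The tank sits about 2 mm too near the middle bay. There is plenty of time, so I'll regrip it and shift it.

```bash
python3 go.py 672.4 -110.4 170 4.2
```

```text
t 21.95 tcp [431.1 129.1 219.9] psi 4.28 q6 0.07 open 61.4 F [ 0.  -0.3  0.1]
shift [-256.7  222.3   52.4] yaw 0.1 rows>= 8.2
```

Call:
{"fn": "step_arm", "kwargs": {
  "motion": "0.75 -35 20 0 0; 0.75 -70 40 0 0; 0.75 -105 60 0 0; 0.75 -140 85 0 0; 0.75 -170 110 0 0; 0.75 -200 135 0 0; 0.75 -225 165 0 0; 0.75 -245 195 0 0; 0.75 -256.7 222 10 0; 0.75 -256.7 222 35 0; 0.75 -256.7 222 52 0; 0.75 -256.7 222 52 0"
}}

```text
t: 22.95
tool_pos: [0.6694, -0.1127, 0.1656]
ee_rot: [[-0.072, 0.997, 0.001], [0.997, 0.072, -0.001], [-0.001, 0.0, -1.0]]
wrist_force: [0.5, 0.4, -0.8]
opening: 0.0661
```

```bash
python3 go.py 672.4 -110.4 110 4.2
```

```text
t 22.95 tcp [ 669.4 -112.7  165.6] psi 4.11 q6 -0.34 open 66.1 F [ 0.5  0.4 -0.8]
shift [ 2.1  3.2 55.6] yaw -0.1 rows>= 1.3
```

Call:
{"fn": "step_arm", "kwargs": {
  "motion": "0.75 2 3.2 10 0; 0.75 2 3.2 40 0; 0.75 2 3.2 55 0; 0.75 2 3.2 55 0; 0.75 2 3.2 55 0; 0.75 2 3.2 55 0"
}}

```text
t: 23.45
tool_pos: [0.6734, -0.1112, 0.1121]
ee_rot: [[-0.071, 0.997, 0.003], [0.997, 0.071, -0.001], [-0.001, 0.003, -1.0]]
wrist_force: [-0.0, -0.6, 0.3]
opening: 0.0656
```

```bash
python3 go.py 672.4 -110.4 69.8 4.2
```

```text
t 23.45 tcp [ 673.4 -111.2  112.1] psi 4.09 q6 -0.34 open 65.6 F [-0.  -0.6  0.3]
shift [ 0.9 -1.1 42.3] yaw -0.1 rows>= 1.0
```

Call:
{"fn": "step_arm", "kwargs": {
  "motion": "0.75 0.9 -1 20 0; 0.75 0.9 -1 36 0; 0.75 0.9 -1 42 0; 0.75 0.9 -1 42 0; 0.75 0.9 -1 42 0; 0 0.9 -1 42 0; 0 0.9 -1 42 0; 0 0.9 -1 42 0; 0 0.9 -1 42 0; 0 0.9 -1 42 0; 0 0.9 -1 42 0; 0 0.9 -1 42 0"
}}

```text
t: 24.45
tool_pos: [0.673, -0.1106, 0.0709]
ee_rot: [[-0.071, 0.997, 0.004], [0.997, 0.071, -0.002], [-0.002, 0.004, -1.0]]
wrist_force: [-1.9, -0.1, 5.1]
opening: 0.0438
```

```bash
python3 go.py 671.8 -112.6 74 4.2
```

```text
t 24.45 tcp [ 673.  -110.6   70.9] psi 4.09 q6 -0.33 open 43.8 F [-1.9 -0.1  5.1]
shift [-2.  -1.3 -3.1] yaw -0.1 rows>= 0.1
```

Call:
{"fn": "step_arm", "kwargs": {
  "motion": "0 0 0 -4 0; 0 0 0 -4 0; 0 -2.2 -1 -4 0; 0 -2.2 -1 -4 0; 0 -2.2 -1 -4 0; 0 -2.2 -1 -4 0; 0 -2.2 -1 -2 0; 0 -2.2 -1 -0.5 0; 0 -2.2 -1 0.3 0; 0 -2.2 -1 0.3 0; 0 -2.2 -1 0.3 0"
}}

```text
t: 25.37
tool_pos: [0.6721, -0.1128, 0.0709]
ee_rot: [[-0.071, 0.997, 0.004], [0.997, 0.071, -0.002], [-0.002, 0.004, -1.0]]
wrist_force: [-1.1, 0.0, 3.8]
opening: 0.0431
```

```bash
python3 go.py
```

```text
t 25.37 tcp [ 672.1 -112.8   70.9] psi 4.1 q6 -0.34 open 43.1 F [-1.1  0.   3.8]
```

Call:
{"fn": "step_arm", "kwargs": {
  "motion": "0.7 0 0 0 0; 0.7 0 0 0 0; 0.7 0 0 0 0; 0.7 0 0 0 0; 0.7 0 0 0 0; 0.7 0 0 0 0; 0.7 0 0 -25 0; 0.7 0 0 -60 0; 0.7 0 0 -95 0; 0.7 0 0 -130 0; 0.7 0 0 -150 0; 0.7 0 0 -150 0"
}}

```text
t: 26.37
tool_pos: [0.6747, -0.1134, 0.2271]
ee_rot: [[-0.071, 0.997, 0.013], [0.997, 0.072, -0.004], [-0.005, 0.013, -1.0]]
wrist_force: [1.5, -0.4, 0.9]
opening: 0.0613
```

Call:
{"fn": "step_arm", "kwargs": {
  "motion": "0.7 10 -35 0 0; 0.7 20 -70 0 0; 0.7 30 -105 0 0; 0.7 50 -140 0 0; 0.7 75 -170 0 0; 0.7 105 -195 0 0; 0.7 140 -210 0 0; 0.7 180 -220 0 0; 0.7 215 -220 0 0; 0.7 250 -220 0 0; 0.7 256 -220 0 0; 0.7 256 -220 0 0"
}}

```text
t: 27.37
tool_pos: [0.4361, 0.1279, 0.2222]
ee_rot: [[-0.075, 0.997, 0.012], [0.997, 0.075, -0.004], [-0.005, 0.012, -1.0]]
wrist_force: [0.0, 0.1, 0.7]
opening: 0.0618
```

```bash
python3 go.py; python3 - <<'E'
from h import *
grab("i")
from meas import wag
a=np.radians(4.2)
for n,box in(("top",(405,148,435,172)),("scene",(290,300,325,328))):
    im,d=load("i",n);P=cloud(n,d)*1000;u0,v0,u1,v1=box
    v,u=np.nonzero(im[v0:v1,u0:u1].min(2)>130);p=onplane(n,[(u.mean()+u0,v.mean()+v0)],.096)[0,:2]*1000
    X=(P[...,0]-665.4)*np.cos(a)+(P[...,1]+17)*np.sin(a);Y=-(P[...,0]-665.4)*np.sin(a)+(P[...,1]+17)*np.cos(a)
    s=(np.abs(X-1)<8)&(P[...,2]>84)&(Y<-50)&(Y>-140);e=np.sort(Y[s])[[2,-3]];print(n,"dome",np.round(wag(p),1),"crown Y",e.round(1),e.mean().round(1))
    im=im[130:225,250:460] if n=="top" else im[190:440,190:470]
    cv2.imwrite(f"pics/i_{n}_c.png",cv2.resize(im[:,:,::-1],None,fx=2.4,fy=2.4,interpolation=cv2.INTER_CUBIC))
E
python3 meas.py i 658.5 76.2 76 5;python3 meas.py i 665 -17 104 10;python3 meas.py i 665 -17 80 7;python3 meas.py i 451.8 -266.4 46 11
```

```text
t 27.37 tcp [436.1 127.9 222.2] psi 4.32 q6 0.07 open 61.8 F [0.  0.1 0.7]
top dome [  0.3 -93.1] crown Y [-127.3  -58.2] -92.8
scene dome [ -0.6 -93.9] crown Y [-129.7  -59.9] -94.8
top [659.5  76.1] [48.4 49.7] 89.7 wagon xy [ 1.  93.2]
scene [658.2  74.5] [49.3 51.1] 46.6 wagon xy [-0.4 91.8]
top [664.9 -16.8] [33. 45.] 4.4 wagon xy [-0.5  0.2]
scene [667.8 -19.8] [34.5 49.6] 4.6 wagon xy [ 2.2 -3. ]
top [665.1 -16.5] [50.4 64.7] 4.2 wagon xy [-0.3  0.6]
scene [666.2 -18.7] [50.9 70.2] 3.2 wagon xy [ 0.7 -1.7]
top [ 451.8 -266.4] [39.7 35.4] 89.4 wagon xy [-231.3 -233.1]
scene [ 455.9 -270.1] [34.6 43.2] 70.9 wagon xy [-227.5 -237.1]
```

View pics/i_top_c.png

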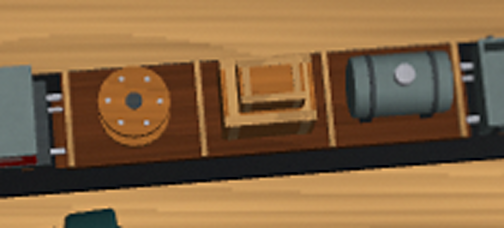

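View pics/i_scene_c.png

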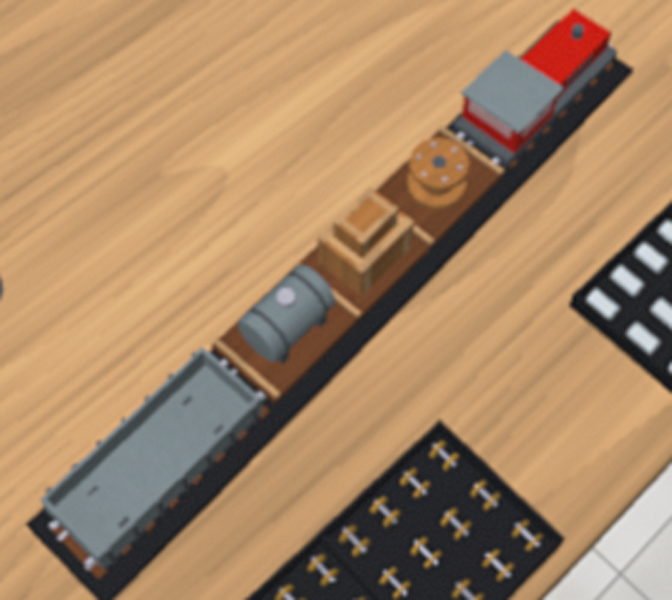

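All loads are within about 1 mm of their bay centres in the top view, and the tin reads the same as at the start. I'm handing in.

```bash
python3 -c "
from rig import ctrl
print(ctrl.finish_job())"
```

```text
the job is handed in; nothing more can be done
None
```

The flat wagon is loaded as asked, and the job was handed in at about 27.5 s of the 99 s limit. I placed the large case, then the small case on top, the reel in the engine-side bay, and the tank in the bay next to the open wagon. The tank first landed about 2 mm off centre, so I regripped it and shifted it.

My last check in the top view, in wagon coordinates (bay centres are x = 0, y = 0 and ±93.5 mm):

| Load | x, y (mm) |
|---|---|
| Large case | -0.3, 0.6 |
| Small case | -0.5, 0.2 |
| Reel | 1.0, 93.2 |
| Tank (dome) | 0.3, -93.1 |

- **Alignment:** both cases were within about 0.2° of the wagon's 4.2° direction. The tank measured within about 0.2° before I shifted it, and I did not measure its angle again afterwards.
- **Tin:** its top-view reading was the same as at the start. I did not go near the blue and red look-alikes.
- **Disagreement:** the scene camera gave readings up to 3 mm different from the top view along the wagon, and nearly 3 mm across it for the small case. Its case readings also included side faces, so I relied on the top view.

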